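# Lay the shoebox down and square it into the packing corner

## Robot

A 7-joint arm with a two-finger parallel gripper is mounted at the origin on the work surface. World frame = base frame: x ahead of the robot, y to its left, z up, the work surface at z = 0. Lengths are in m, angles in rad, forces in N, time in s.
With the tool pointing down it reaches from about 0.4 to 0.925 m from the base axis. Payload 5.6 kg.
Tool frame: the origin (TCP) lies at the very end of the fingers, on their centre line; the grasp point (between the pads) lies 19 mm behind it; z points along the fingers, y is the direction in which the jaws open and shut (so a half turn about z gives the same grasp; the last joint's range is limited). The gripper opens to 85 mm and grips with 20 to 120 N. Pads are 22 mm wide; open, the fingers measure 114 mm over their backs; the gripper's body (76 mm by 85 mm) begins 54 mm behind the grasp point. The pads swing forward as they close: fully open they stand 13 mm farther back than shut.
Start: joints at [-1.237, 0.468, -0.012, 1.603, 0.006, 1.071, -0.056], TCP at [0.239, 0.604, 0.231] pointing down, gripper open.
Joint ranges: [-2.53, 2.53], [-0.31, 2.02], [-1.57, 1.55], [0.28, 2.44], [-1.29, 4.43], [0.15, 1.84], [-2.92, 2.92]. Speed limits (rad/s): [2.57, 2.57, 3.14, 3.14, 3.14, 3.14, 3.14].

## Interface

Orientations are given as a unit quaternion [x, y, z, w].
In Python, from workcell import sense, cams, sign_off gives the robot as it stands.
- The arm moves only by the tool drive_tool, never from a script. Its argument "increments" is a list of rows, each an object of numbers: "claw": the closure in counts, from 0 (fully open) to 255 (shut); "x", "y", "z": the shift along the tool's x, y, z in cm; "turn": the turn about the tool's z in degrees. In form: [{"claw": .., "x": .., "y": .., "z": .., "turn": ..}, ...]. A call has 1 to 20 rows; each row shifts and turns the commanded pose from where the row before left it, along the tool's axes as they then stand; what a row does not reach is not made up. A row lasts 1/10 s, in which the tool goes at most 50 mm and 8.59 degrees, less where a joint would pass 70% of its speed; a pose out of reach is approached as far as the arm can. A call with a gripper value outside its range is refused whole. The fingers move at their own pace and stop on an object; "squeeze" is the grip in N (left out, the last holds). Time passes only in rows, so rows that do not move let the fingers close. It gives the time, the measured TCP pose, the force and the opening at its end, in the units of the state.
- sense(): the state, without advancing time (a new reading comes with each control period).
- cams.snapshot(name): name is "scene" or "top" or "wrist"; returns the picture (400x640x3 uint8, red, green, blue); there is no depth.
- cams.camera_model(name): a dict with "fx", "fy", "cx", "cy" (pixels), "k1" (the pictures are not rectified: a ray, as slopes to the right and down, at radius r is drawn at 1 + k1 r^2 times it, then the intrinsics apply), "R" (3x3) and "t" (3): a world point X has camera coordinates R X + t. Camera axes: x right, y down, z forward; pixel columns grow to the right and rows downward; lengths in m; the calibration is good to about 2 mm. A picture is of the moment at which its call begins: read the wrist's pose just before it. camera_model takes no time and is no camera call; for the wrist camera it gives the pose at the moment of the call.
- sign_off(): hands the job in, once; it reports no verdict.
The state is a dict: "clock": time; "joint_pos": joint angles; "dq": joint speeds; "effort": joint torques, N m; "tcp_pos": TCP position; "tool_rot": TCP orientation; "force": force on the tool from outside, world axes, zero at the start; "torque": the same for the moment, N m; "finger_gap": finger opening in m.
Only numpy, scipy, OpenCV 4.12 (cv2) and the standard library are available. Lean on these libraries where they do the work, as an engineer would, in place of code of your own. Each camera call takes 0.05 s, during which the arm holds its last target. There are 200 camera calls.

## Task

The small shoebox stands on its end on the packing bench with its lid facing the robot. Without lifting it off the bench, push it over so that it lies flat with its lid on top, then slide it into the L-shaped wooden corner until it sits flush against both the side fence and the end stop. Leave the tape dispenser, the shoe brush and the polish jar where they are.

Things in the scene. Friction and masses are not known exactly. Their poses are not given: they have to be found in the camera images.
- shoebox: Closed brown cardboard shoebox, 80 (own x) x 105 (y) x 170 mm (z), 0.3 to 0.65 kg, evenly loaded. It starts standing on its 80 x 105 end. Origin: centre of that end; own z up along its length. The lid is its 105 x 170 face on the -x side (28 mm deep, proud of the box by a 3 mm step, but treat the whole as a plain block); it faces roughly the robot. Fallen lid up, own x points straight down.
- shoebox_center (a point): Centre of the shoebox block and its mass: 85 mm above the bench while it stands, 40 mm when it lies flat. Pushed high on the lid, along own +x, the box tips about its far lower edge, passes its balance point at 25 degrees of lean and falls by itself, lid up, onto the open bench inside the L, clear of both rails.
- jig: Packing corner: two plywood rails fixed to the bench, 22 mm thick, 45 high, in an L. Origin: inner corner at bench level. END STOP: 300 mm along own -y, inner face at own x = 0. SIDE FENCE: 308 mm along own -x, inner face at own y = 0. Own x points roughly away from the robot, y to its left. Box flush, its length along the fence: its centre at own x -85, y -52.5 mm.
- tape_dispenser: Bystander: black desk tape dispenser with a roll, 150 x 60 x 101 mm, 0.8 kg, loose, on the outer side of the side fence. Origin: centre of its underside.
- shoe_brush: Bystander: wooden shoe brush, bristles down, 160 x 50 x 42 mm, loose, on the open bench to the right of the shoebox (robot's view). Origin: centre of its underside.
- polish_jar: Bystander: jar of shoe polish, 60 mm diameter, 65 mm high, loose, to the left of the near end of the side fence. Origin: centre of its underside.
Things that resemble listed ones, but are neither listed nor needed, are in the scene too. What is meant by the shoebox is not green or turquoise, and is the larger of those in its own colour.

How it is judged:
By the outcome, as a careful person would: the job done as asked, in the order asked, and still so for the second after the job is handed in, with the robot touching nothing.
It also fails if it takes over 58 s, if anything falls off the work surface, if the arm or the gripper's body presses on something with over 40 N, if the wrist force passes 120 N, or if a joint passes its speed limit or range.

## Working session

There is one attempt and no reset: what is moved stays moved. The work goes in short steps, Python scripts to look and compute and a tool call to move; the robot and the scene stay as the last step left them, time stands still between calls to the robot, and variables do not carry over. Pictures are saved under pics/ and viewed, about 8 in all and at most 12, crops included, and the job is handed in when it is done.

Besides the shell and the picture viewer there is one more tool, called after ">>>" by a JSON object that holds its "fn" and its "kwargs", one argument or row to a line. drive_tool: Moves the arm, as the interface text tells. Its arguments: {"type":"object","properties":{"increments":{"type":"array","items":{"type":"object","properties":{"claw":{"type":"number"},"x":{"type":"number"},"y":{"type":"number"},"z":{"type":"number"},"turn":{"type":"number"}}}},"squeeze":{"type":"number"}},"required":["increments"]}

```bash
mkdir -p pics; ls
cat > h.py <<'E'
import numpy as np, cv2
from workcell import sense, cams, sign_off
def snap(n,f):
    m=cams.camera_model(n); im=cams.snapshot(n); cv2.imwrite('pics/'+f,im[...,::-1]); return im,m
def ray(m,u,v):
    K=np.array([[m['fx'],0,m['cx']],[0,m['fy'],m['cy']],[0,0,1]])
    p=cv2.undistortPoints(np.array([[[u,v]]],float),K,np.array([m['k1'],0,0,0.]))[0,0]
    R=np.array(m['R']);t=np.array(m['t'])
    return -R.T@t, R.T@np.array([p[0],p[1],1])
def onz(m,u,v,z):
    c,d=ray(m,u,v); return c+d*(z-c[2])/d[2]
def proj(m,X):
    K=np.array([[m['fx'],0,m['cx']],[0,m['fy'],m['cy']],[0,0,1]])
    return cv2.projectPoints(np.array(X,float).reshape(-1,1,3),cv2.Rodrigues(np.array(m['R']))[0],np.array(m['t'],float),K,np.array([m['k1'],0,0,0.]))[0][:,0]
E
python3 - <<'E'
from h import *
a,m=snap('scene','s0.png');b,m2=snap('top','t0.png')
print(m,m2)
s=sense();print(s['clock'],s['tcp_pos'],s['tool_rot'],s['finger_gap'],s['force'])
E
```

```text
pics
{'fx': 514.2653922405283, 'fy': 514.2653922405283, 'cx': 319.5076932826027, 'cy': 199.76748642565101, 'k1': -0.07611266281541434, 'R': array([[-0.671657  ,  0.74084415,  0.005179  ],
       [ 0.56914326,  0.52044122, -0.63656648],
       [-0.47429192, -0.42460674, -0.77120444]]), 't': array([ 0.43858602, -0.19998082,  1.47807348])} {'fx': 500.4482318945485, 'fy': 500.4482318945485, 'cx': 311.9388855263147, 'cy': 198.88358980716765, 'k1': 0.0039037173018480584, 'R': array([[ 0.01925852, -0.99968979,  0.0157934 ],
       [-0.99720724, -0.02034595, -0.07185926],
       [ 0.0721583 , -0.01436539, -0.99728973]]), 't': array([-0.09724924,  0.54899173,  1.35554758])}
0.1 [0.2390295  0.60390503 0.23043665] [ 1.87317893e-01  9.82299025e-01 -7.87804131e-04 -1.04772023e-04] 0.08565698025772121 [ 0.1955807  -0.46188673 -0.73469124]
```

View pics/s0.png

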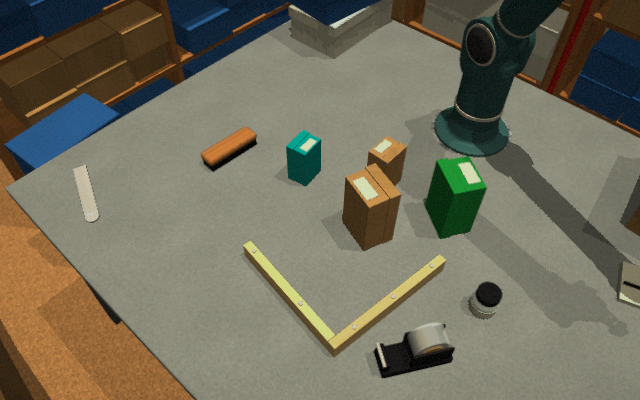

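View pics/t0.png

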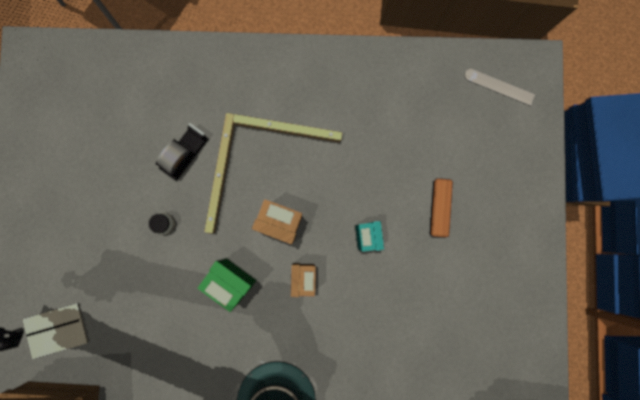

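The shoebox could be any of four boxes, given here as scene and top pixels:
- Large brown: (371,207) / (278,222).
- Small brown: (386,163) / (303,281).
- Green: (456,197) / (227,285).
- Turquoise: (304,158) / (370,237).

I choose the large brown one. The L-rails have their corner at (333,345) / (230,118). The dispenser, jar and brush are clear of the route.

Run:
```python
from h import *
m=cams.camera_model('top');ms=cams.camera_model('scene')
t=cv2.imread('pics/t0.png');s=cv2.imread('pics/s0.png')
a=cv2.resize(t[185:305,180:340],None,fx=5,fy=5,interpolation=cv2.INTER_CUBIC)[:600,:400]
a=cv2.resize(t[195:255,240:320],None,fx=5,fy=5,interpolation=cv2.INTER_CUBIC)
b=cv2.resize(s[155:255,330:410],None,fx=5,fy=5,interpolation=cv2.INTER_CUBIC)
o=np.zeros((500,800,3),np.uint8);o[:300,:400]=a;o[:,400:]=b;cv2.imwrite('pics/c0.png',o)
hsv=cv2.cvtColor(t,cv2.COLOR_BGR2HSV)
y=cv2.inRange(hsv,(22,60,120),(38,255,255))[:260,180:360]
n,l,st,c=cv2.connectedComponentsWithStats(y);k=1+np.argmax(st[1:,4])
cn=max(cv2.findContours((l==k).astype(np.uint8),0,2)[0],key=cv2.contourArea)
ap=cv2.approxPolyDP(cn,4,True)[:,0]+[180,0];print('jig',[(tuple(p),onz(m,*map(float,p),.045)[:2].round(4)) for p in ap])
br=cv2.inRange(hsv,(5,90,60),(20,255,255))[150:320,200:350]
n,l,st,c=cv2.connectedComponentsWithStats(br)
print([(st[i],c[i]+[200,150]) for i in range(1,n) if st[i,4]>40])
print('cam',ray(m,300,200)[0])
```

```text
jig [((np.int64(341), np.int64(133)), array([ 0.7309, -0.1618])), ((np.int64(278), np.int64(121)), array([0.7601, 0.0107])), ((np.int64(268), np.int64(126)), array([0.7457, 0.0376])), ((np.int64(269), np.int64(120)), array([0.7623, 0.0353])), ((np.int64(226), np.int64(113)), array([0.779 , 0.1528])), ((np.int64(204), np.int64(230)), array([0.4596, 0.2015])), ((np.int64(212), np.int64(231)), array([0.4573, 0.1801])), ((np.int64(233), np.int64(121)), array([0.7573, 0.1331])), ((np.int64(336), np.int64(139)), array([ 0.714 , -0.1484]))]
[(array([  52,   50,   50,   44, 1049], dtype=int32), array([276.68255481, 224.19161106])), (array([ 91, 114,  25,  33, 583], dtype=int32), array([300.94854202, 279.79073756]))]
cam [ 0.4515174  -0.06657634  1.39285972]
```

View pics/c0.png

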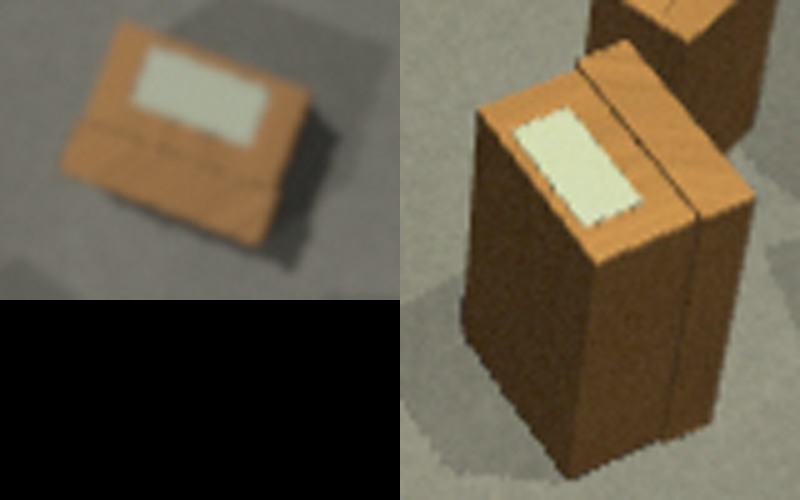

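The crop confirms the large brown box. Its lid strip is on the robot side, and the lid seam shows at crop px (160,150) in the top view. Its top corners are visible in both views.

Run:
```python
from h import *
m=cams.camera_model('top');ms=cams.camera_model('scene')
S=np.array([onz(ms,u,v,.17)[:2] for u,v in [(345.6,177),(370,207.6),(401,194.6),(376,163.4)]])
T=np.array([onz(m,u,v,.17)[:2] for u,v in [(301.4,213),(265.6,199.4),(252.4,229),(292.4,243.6)]])
for P in (S,T):
    print(P.round(4).tolist(),'c',P.mean(0).round(4)); 
    e=P[0]-P[3]+P[1]-P[2]; f=P[1]-P[0]+P[2]-P[3]; print('len',np.linalg.norm(e)/2,np.linalg.norm(f)/2,'yaw x',np.degrees(np.arctan2(e[1],e[0])),'yaw from y',np.degrees(np.arctan2(-f[0],f[1])))
# jig from scene: inner/outer corner tops
for n,u,v in [('corner out',334,353),('fence end a',443,256),('stop end',246,243)]:
    print(n,onz(ms,u,v,.045)[:2].round(4))
# fit fence/stop centre lines from scene mask
s=cv2.imread('pics/s0.png');t=cv2.imread('pics/t0.png')
for nm,im,mm,sl in (('s',s,ms,(slice(225,370),slice(230,460))),('t',t,m,(slice(100,240),slice(195,350)))):
    h=cv2.cvtColor(im,cv2.COLOR_BGR2HSV);k=cv2.inRange(h,(22,60,150 if nm=='s' else 110),(38,255,255))
    z=np.zeros_like(k);z[sl]=k[sl]
    v,u=np.nonzero(z);P=np.array([onz(mm,float(a),float(b),.045)[:2] for a,b in zip(u,v)])
    f=P[(P[:,0]<.70)&(P[:,1]>.1)]; e=P[(P[:,1]<.09)&(P[:,0]>.68)]
    for q in (f,e):
        vx,vy,x0,y0=cv2.fitLine(q.astype(np.float32),cv2.DIST_HUBER,0,.01,.01).ravel();d=(q-[x0,y0])@[-vy,vx]
        print(nm,len(q),'dir',np.degrees(np.arctan2(vy,vx)).round(2),'pt',x0,y0,'spread',d.std()*12**.5)
```

```text
[[0.5058, -0.0572], [0.537, 0.0365], [0.4641, 0.0633], [0.4279, -0.0333]] c [0.4837 0.0023]
len 0.07951299809463952 0.10095135627724088 yaw x -18.595744500062924 yaw from y -19.53431847505789
[[0.5049, -0.0591], [0.5364, 0.0291], [0.4635, 0.0593], [0.43, -0.0388]] c [ 0.4837 -0.0023]
len 0.07809971496536833 0.09869246582905593 yaw x -18.88371177182087 yaw from y -19.25583011287203
corner out [0.7858 0.1585]
fence end a [0.4499 0.1901]
stop end [ 0.7234 -0.1625]
s 997 dir -8.56 pt 0.5810742 0.17094807 spread 0.021632618763511847
s 998 dir 81.49 pt 0.74098414 -0.030112764 spread 0.021604897223796802
t 764 dir -8.33 pt 0.57755536 0.17286068 spread 0.023547792146103183
t 742 dir 81.64 pt 0.74122804 -0.036156483 spread 0.023051498551767295
```

```bash
cat >> h.py <<'E'
from scipy.spatial.transform import Rotation as Ro
JC=np.array([.7548,.1348]);JY=np.radians(-8.45)
ux=np.array([np.cos(JY),np.sin(JY)]);uy=np.array([-ux[1],ux[0]])
def jig(x,y): return JC+x*ux+y*uy
def tojig(p): d=np.array(p)[:2]-JC; return np.array([d@ux,d@uy])
def state():
    s=sense();R=Ro.from_quat(s['tool_rot']).as_matrix();yw=np.degrees(np.arctan2(R[1,1],R[0,1]))
    print('t',s['clock'],'tcp',np.round(s['tcp_pos'],4),'tooly yaw',yw.round(2),'F',np.round(s['force'],1),'gap',s['finger_gap'],'jig',tojig(s['tcp_pos']).round(4)); return s,R,yw
def go(*pts):  # cm in tool axes, starting from the present pose, successive targets, at a given tool-y yaw
    s,R,yw=state();p=np.array(s['tcp_pos'])
    for q,y in pts:
        a=np.radians(y);Y=np.array([np.cos(a),np.sin(a),0]);Z=np.array([0,0,-1.]);X=np.cross(Y,Z)
        d=(np.array(q)-p)*100;print('turn',round(-(y-yw),2),'then xyz',(np.array([X@d,Y@d,Z@d])).round(2));p=np.array(q);yw=y
E
python3 - <<'E'
from h import *
m=cams.camera_model('top');ms=cams.camera_model('scene')
for n,a,b in [('green',(461,173),(228,284)),('small',(387,149),(303,278)),('turq',(305,144),(370,236)),('big',(373.2,185.6),(278,221))]:
    c,d=ray(ms,*a);e,f=ray(m,*b);k=np.linalg.lstsq(np.c_[d,-f],e-c,rcond=None)[0];print(n,((c+k[0]*d+e+k[1]*f)/2).round(3))
bx=np.array([np.cos(np.radians(-19)),np.sin(np.radians(-19))]);c=np.array([.4837,0])
A=c-.066*bx
go(((*A,.25),71),((*A,.15),71))
print(A, 'jig box lying', tojig(c+.125*bx))
E
```

```text
green [0.327 0.12  0.17 ]
small [ 0.343 -0.065  0.133]
turq [ 0.451 -0.234  0.116]
big [ 0.483 -0.     0.166]
t 0.1 tcp [0.239  0.6039 0.2304] tooly yaw 68.41 F [ 0.2 -0.5 -0.7] gap 0.08565698025772121 jig [-0.5791  0.3882]
turn -2.59 then xyz [-36.2  -49.13  -1.96]
turn 0 then xyz [ 0.  0. 10.]
[0.42129577 0.0214875 ] jig box lying [-0.12546177 -0.1960605 ]
```

>>> {"fn": "drive_tool", "kwargs": {
  "increments": [
    {"claw": 100,"z": -2,"turn": -2.6},
    {"claw": 100,"x": -2,"y": -2.7},
    {"claw": 100,"x": -2,"y": -2.7},
    {"claw": 100,"x": -2,"y": -2.7},
    {"claw": 100,"x": -2,"y": -2.7},
    {"claw": 100,"x": -2,"y": -2.7},
    {"claw": 100,"x": -2,"y": -2.7},
    {"claw": 100,"x": -2,"y": -2.7},
    {"claw": 100,"x": -2,"y": -2.7},
    {"claw": 100,"x": -2,"y": -2.7},
    {"claw": 100,"x": -2,"y": -2.7},
    {"claw": 100,"x": -2,"y": -2.7},
    {"claw": 100,"x": -2,"y": -2.7},
    {"claw": 100,"x": -2,"y": -2.7},
    {"claw": 100,"x": -2,"y": -2.7},
    {"claw": 100,"x": -2,"y": -2.7},
    {"claw": 100,"x": -2,"y": -2.7},
    {"claw": 100,"x": -2,"y": -2.7},
    {"claw": 100},
    {"claw": 100}
  ]
}}

```text
invalid input at $.increments[0]: expected keys claw, x, y, z, turn
```

Run:
```python
from h import *
A=np.array([.4213,.0215])
go(((*A,.25),71),((*A,.145),71))
```

```text
t 0.1 tcp [0.239  0.6039 0.2304] tooly yaw 68.41 F [ 0.2 -0.5 -0.7] gap 0.08565698025772121 jig [-0.5791  0.3882]
turn -2.59 then xyz [-36.2  -49.13  -1.96]
turn 0 then xyz [ 0.   0.  10.5]
```

All keys are needed in every row.

>>> {"fn": "drive_tool", "kwargs": {
  "increments": [
    {"claw": 100,"x": 0,"y": 0,"z": -2,"turn": -2.6},
    {"claw": 100,"x": -2.1,"y": -2.9,"z": 0,"turn": 0},
    {"claw": 100,"x": -2.1,"y": -2.9,"z": 0,"turn": 0},
    {"claw": 100,"x": -2.1,"y": -2.9,"z": 0,"turn": 0},
    {"claw": 100,"x": -2.1,"y": -2.9,"z": 0,"turn": 0},
    {"claw": 100,"x": -2.1,"y": -2.9,"z": 0,"turn": 0},
    {"claw": 100,"x": -2.1,"y": -2.9,"z": 0,"turn": 0},
    {"claw": 100,"x": -2.1,"y": -2.9,"z": 0,"turn": 0},
    {"claw": 100,"x": -2.1,"y": -2.9,"z": 0,"turn": 0},
    {"claw": 100,"x": -2.1,"y": -2.9,"z": 0,"turn": 0},
    {"claw": 100,"x": -2.1,"y": -2.9,"z": 0,"turn": 0},
    {"claw": 100,"x": -2.1,"y": -2.9,"z": 0,"turn": 0},
    {"claw": 100,"x": -2.1,"y": -2.9,"z": 0,"turn": 0},
    {"claw": 100,"x": -2.1,"y": -2.9,"z": 0,"turn": 0},
    {"claw": 100,"x": -2.1,"y": -2.9,"z": 0,"turn": 0},
    {"claw": 100,"x": -2.1,"y": -2.9,"z": 0,"turn": 0},
    {"claw": 100,"x": -2.1,"y": -2.9,"z": 0,"turn": 0},
    {"claw": 100,"x": -0.5,"y": -2,"z": 0,"turn": 0},
    {"claw": 100,"x": 0,"y": 0,"z": 0,"turn": 0},
    {"claw": 100,"x": 0,"y": 0,"z": 0,"turn": 0}
  ]
}}

```text
clock: 2.1
tcp_pos: [0.4039, 0.036, 0.2512]
tool_rot: [0.165, 0.986, 0.0, -0.0]
force: [-0.3, 0.3, -0.4]
finger_gap: 0.0524
```

Run:
```python
from h import *
A=np.array([.4213,.0215])
go(((*A,.25),71),((*A,.145),71))
```

```text
t 2.1 tcp [0.4039 0.036  0.2512] tooly yaw 70.97 F [-0.3  0.3 -0.4] gap 0.052361250528004555 jig [-0.3325 -0.1492]
turn -0.03 then xyz [-2.12 -0.81  0.12]
turn 0 then xyz [ 0.   0.  10.5]
```

>>> {"fn": "drive_tool", "kwargs": {
  "increments": [
    {"claw": 100,"x": -1,"y": -0.8,"z": 0,"turn": 0},
    {"claw": 100,"x": -0.8,"y": 0,"z": 0,"turn": 0},
    {"claw": 100,"x": 0,"y": 0,"z": 3.5,"turn": 0},
    {"claw": 100,"x": 0,"y": 0,"z": 3.5,"turn": 0},
    {"claw": 100,"x": 0,"y": 0,"z": 3.6,"turn": 0},
    {"claw": 100,"x": 0,"y": 0,"z": 0,"turn": 0},
    {"claw": 100,"x": 0,"y": 0,"z": 0,"turn": 0}
  ]
}}

```text
clock: 2.8
tcp_pos: [0.4187, 0.0229, 0.1455]
tool_rot: [0.165, 0.986, -0.0, -0.0]
force: [-0.0, -1.0, 0.8]
finger_gap: 0.0522
```

Run:
```python
from h import *
state();snap('scene','s1.png')
```

```text
t 2.8 tcp [0.4187 0.0229 0.1455] tooly yaw 71.06 F [-0.  -1.   0.8] gap 0.052229089818282455 jig [-0.316  -0.1601]
```

View pics/s1.png

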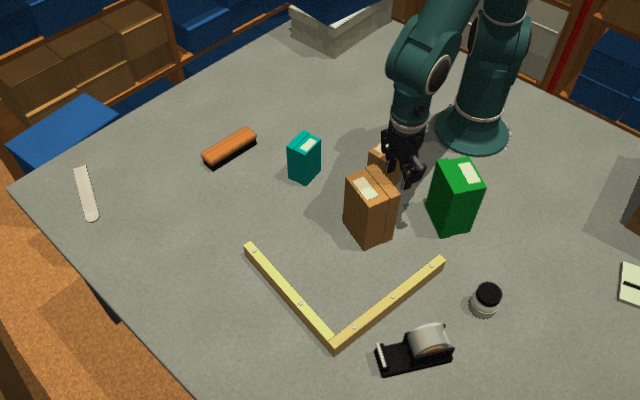

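The gripper (405,165) is behind the box on the lid side, and nothing has been disturbed. I'll push slowly along own +x, which is tool -x.

>>> {"fn": "drive_tool", "kwargs": {
  "increments": [
    {"claw": 100,"x": -0.4,"y": 0,"z": 0,"turn": 0},
    {"claw": 100,"x": -0.4,"y": 0,"z": 0,"turn": 0},
    {"claw": 100,"x": -0.4,"y": 0,"z": 0,"turn": 0},
    {"claw": 100,"x": -0.4,"y": 0,"z": 0,"turn": 0},
    {"claw": 100,"x": -0.4,"y": 0,"z": 0,"turn": 0},
    {"claw": 100,"x": -0.4,"y": 0,"z": 0,"turn": 0},
    {"claw": 100,"x": -0.4,"y": 0,"z": 0,"turn": 0},
    {"claw": 100,"x": -0.4,"y": 0,"z": 0,"turn": 0},
    {"claw": 100,"x": -0.4,"y": 0,"z": 0,"turn": 0},
    {"claw": 100,"x": -0.4,"y": 0,"z": 0,"turn": 0}
  ]
}}

```text
clock: 3.85
tcp_pos: [0.4567, 0.0092, 0.1453]
tool_rot: [0.165, 0.986, -0.0, 0.0]
force: [-1.1, 1.4, 1.1]
finger_gap: 0.0519
```

Run:
```python
from h import *
state();a,_=snap('scene','s2.png');cv2.imwrite('pics/s2c.png',cv2.resize(a[100:300,280:480,::-1],None,fx=2,fy=2))
```

```text
t 3.85 tcp [0.4567 0.0092 0.1453] tooly yaw 71.01 F [-1.1  1.4  1.1] gap 0.0519450052994506 jig [-0.2764 -0.1681]
```

View pics/s2c.png

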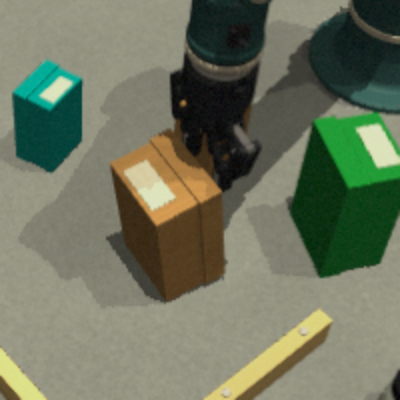

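The box is tipping: its front lower corner is still at (362,250) and the top has moved forward. I'll continue.

>>> {"fn": "drive_tool", "kwargs": {
  "increments": [
    {"claw": 100,"x": -0.4,"y": 0,"z": 0,"turn": 0},
    {"claw": 100,"x": -0.4,"y": 0,"z": 0,"turn": 0},
    {"claw": 100,"x": -0.4,"y": 0,"z": 0,"turn": 0},
    {"claw": 100,"x": -0.4,"y": 0,"z": 0,"turn": 0},
    {"claw": 100,"x": -0.4,"y": 0,"z": 0,"turn": 0},
    {"claw": 100,"x": -0.4,"y": 0,"z": 0,"turn": 0},
    {"claw": 100,"x": -0.4,"y": 0,"z": 0,"turn": 0},
    {"claw": 100,"x": -0.4,"y": 0,"z": 0,"turn": 0},
    {"claw": 100,"x": -0.4,"y": 0,"z": 0,"turn": 0},
    {"claw": 100,"x": -0.4,"y": 0,"z": 0,"turn": 0},
    {"claw": 100,"x": -0.4,"y": 0,"z": 0,"turn": 0},
    {"claw": 100,"x": -0.4,"y": 0,"z": 0,"turn": 0},
    {"claw": 100,"x": 0,"y": 0,"z": 0,"turn": 0},
    {"claw": 100,"x": 0,"y": 0,"z": 0,"turn": 0},
    {"claw": 100,"x": 0,"y": 0,"z": 0,"turn": 0},
    {"claw": 100,"x": 0,"y": 0,"z": 0,"turn": 0}
  ]
}}

```text
clock: 5.5
tcp_pos: [0.5016, -0.0062, 0.1453]
tool_rot: [0.165, 0.986, 0.0, -0.0]
force: [-0.1, -0.0, 0.9]
finger_gap: 0.0518
```

Run:
```python
from h import *
state();a,_=snap('scene','s3.png');b,_=snap('top','t3.png')
o=np.zeros((400,800,3),np.uint8);o[:,:400]=cv2.resize(a[150:350,240:440,::-1],None,fx=2,fy=2);o[:,400:]=cv2.resize(b[100:300,180:380,::-1],None,fx=2,fy=2)
cv2.imwrite('pics/s3c.png',o)
```

```text
t 5.5 tcp [ 0.5016 -0.0062  0.1453] tooly yaw 71.01 F [-0.1 -0.   0.9] gap 0.051770717815389805 jig [-0.2297 -0.1767]
```

View pics/s3c.png

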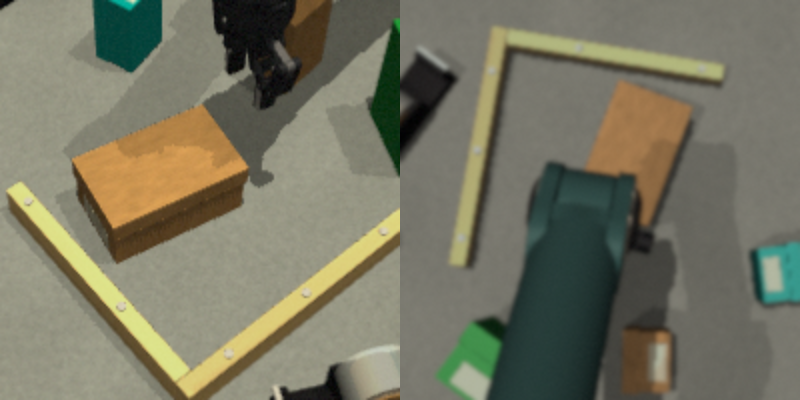

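The box lies lid up with its top corners at scene (276,229), (298,264), (364,235) and (344,204). It is clear of the rails.

Run:
```python
from h import *
ms=cams.camera_model('scene')
P=np.array([onz(ms,u,v,.08)[:2] for u,v in [(276.5,229),(297.5,264),(363.5,235),(343.5,203.5)]])
print(P.round(3).tolist(),'jig',[tojig(p).round(3).tolist() for p in P],P.mean(0),tojig(P.mean(0)))
e=P[1]-P[2]+P[0]-P[3];y=np.degrees(np.arctan2(e[1],e[0]));print('yaw',y,np.linalg.norm(e)/2)
c=tojig(P.mean(0))
A=jig(c[0]-.085-.045,c[1]-.008) ;B=jig(-.170-.011,c[1]-.008)
go(((*A,.145),81.55),((*A,.03),81.55),((*B,.03),81.55))
```

```text
[[0.665, -0.12], [0.7, -0.021], [0.547, 0.035], [0.508, -0.057]] jig [[-0.051, -0.265], [-0.031, -0.162], [-0.191, -0.129], [-0.216, -0.226]] [ 0.60497506 -0.04052985] [-0.12243444 -0.19544276]
yaw -20.9117927457783 0.16651228648711022
t 5.6 tcp [ 0.5017 -0.0062  0.1453] tooly yaw 71.02 F [ 0.4 -0.2 -1.6] gap 0.051585475109975784 jig [-0.2297 -0.1767]
turn -10.53 then xyz [ 2.28 -2.67  0.03]
turn -0.0 then xyz [ 0.   0.  11.5]
turn -0.0 then xyz [-7.14 -0.    0.  ]
```

>>> {"fn": "drive_tool", "kwargs": {
  "increments": [
    {"claw": 100,"x": 0.7,"y": 0,"z": 0,"turn": -5.3},
    {"claw": 100,"x": 0.8,"y": 0,"z": 0,"turn": -5.2},
    {"claw": 100,"x": 0.9,"y": -0.9,"z": 0,"turn": 0},
    {"claw": 100,"x": 0,"y": 0,"z": 2.9,"turn": 0},
    {"claw": 100,"x": 0,"y": 0,"z": 2.9,"turn": 0},
    {"claw": 100,"x": 0,"y": 0,"z": 2.9,"turn": 0},
    {"claw": 100,"x": 0,"y": 0,"z": 2.8,"turn": 0},
    {"claw": 100,"x": 0,"y": 0,"z": 0,"turn": 0},
    {"claw": 100,"x": 0,"y": 0,"z": 0,"turn": 0}
  ]
}}

```text
clock: 6.5
tcp_pos: [0.4769, -0.0104, 0.0305]
tool_rot: [0.075, 0.997, -0.0, -0.0]
force: [0.3, -0.0, -0.2]
finger_gap: 0.0519
```

Run:
```python
from h import *
state()
```

```text
t 6.5 tcp [ 0.4769 -0.0104  0.0305] tooly yaw 81.39 F [ 0.3 -0.  -0.2] gap 0.051949693344219665 jig [-0.2536 -0.1845]
```

>>> {"fn": "drive_tool", "kwargs": {
  "increments": [
    {"claw": 100,"x": -0.5,"y": 0,"z": 0,"turn": -0.1},
    {"claw": 100,"x": -0.5,"y": 0,"z": 0,"turn": 0},
    {"claw": 100,"x": -0.5,"y": 0,"z": 0,"turn": 0},
    {"claw": 100,"x": -0.5,"y": 0,"z": 0,"turn": 0},
    {"claw": 100,"x": -0.5,"y": 0,"z": 0,"turn": 0},
    {"claw": 100,"x": -0.5,"y": 0,"z": 0,"turn": 0},
    {"claw": 100,"x": -0.5,"y": 0,"z": 0,"turn": 0},
    {"claw": 100,"x": -0.5,"y": 0,"z": 0,"turn": 0},
    {"claw": 100,"x": -0.5,"y": 0,"z": 0,"turn": 0},
    {"claw": 100,"x": -0.5,"y": 0,"z": 0,"turn": 0},
    {"claw": 100,"x": -0.5,"y": 0,"z": 0,"turn": 0},
    {"claw": 100,"x": -0.5,"y": 0,"z": 0,"turn": 0},
    {"claw": 100,"x": -0.4,"y": 0,"z": 0,"turn": 0},
    {"claw": 100,"x": -0.3,"y": 0,"z": 0,"turn": 0}
  ]
}}

```text
clock: 7.9
tcp_pos: [0.5417, -0.0197, 0.0297]
tool_rot: [0.074, 0.997, -0.0, -0.002]
force: [-11.3, -0.5, 3.9]
finger_gap: 0.0521
```

>>> {"fn": "drive_tool", "kwargs": {
  "increments": [
    {"claw": 100,"x": -0.2,"y": 0,"z": 0,"turn": 0},
    {"claw": 100,"x": -0.2,"y": 0,"z": 0,"turn": 0},
    {"claw": 100,"x": 0,"y": 0,"z": 0,"turn": 0}
  ]
}}

```text
clock: 8.2
tcp_pos: [0.5442, -0.0209, 0.0292]
tool_rot: [0.074, 0.997, -0.0, -0.003]
force: [-9.4, -2.8, -1.0]
finger_gap: 0.0517
```

Run:
```python
from h import *
state();a,_=snap('scene','s4.png')
cv2.imwrite('pics/s4c.png',cv2.resize(a[190:370,230:460,::-1],None,fx=3,fy=3))
```

```text
t 8.2 tcp [ 0.5442 -0.0209  0.0292] tooly yaw 81.51 F [-9.4 -2.8 -1. ] gap 0.05174172712209999 jig [-0.1855 -0.185 ]
```

View pics/s4c.png

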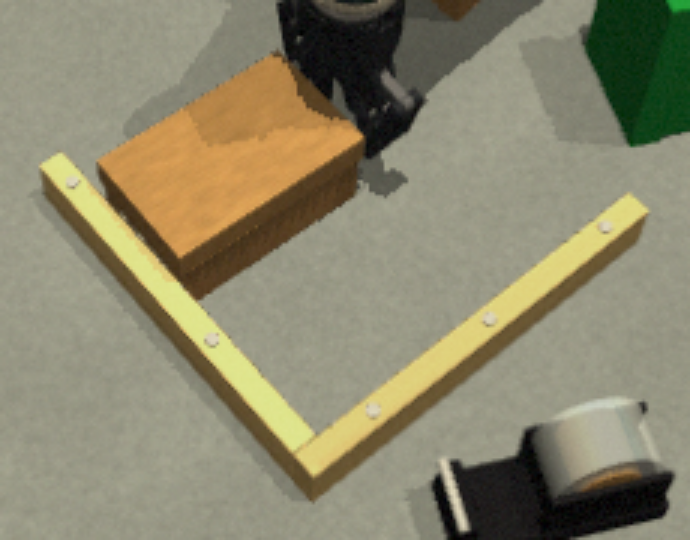

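Run:
```python
from h import *
ms=cams.camera_model('scene')
for u,v in [(290,276),(262.7,244),(351,235),(322.7,207.3)]: print(tojig(onz(ms,u,v,.08)).round(4))
print(sense()['torque'],sense()['effort'])
```

```text
[-0.0007 -0.1486]
[-0.0035 -0.251 ]
[-0.1698 -0.147 ]
[-0.1712 -0.2474]
[-0.30592849  1.50814276 -0.32130374] [ -1.49711598 -51.20923877   3.44841421 -20.95688939  -0.28337969
  -2.02058092   0.31498111]
```

>>> {"fn": "drive_tool", "kwargs": {
  "increments": [
    {"claw": 100,"x": -0.2,"y": 0,"z": 0,"turn": 0},
    {"claw": 100,"x": -0.1,"y": 0,"z": 0,"turn": 0},
    {"claw": 100,"x": 0,"y": 0,"z": 0,"turn": 0}
  ]
}}

```text
clock: 8.55
tcp_pos: [0.5442, -0.0221, 0.0285]
tool_rot: [0.075, 0.997, -0.001, -0.006]
force: [-14.5, -3.5, 1.9]
finger_gap: 0.0517
```

>>> {"fn": "drive_tool", "kwargs": {
  "increments": [
    {"claw": 100,"x": 1.5,"y": 0,"z": 0,"turn": 0},
    {"claw": 100,"x": 2,"y": 0,"z": 0,"turn": 0},
    {"claw": 100,"x": 0,"y": 0,"z": -4,"turn": 0},
    {"claw": 100,"x": 0,"y": 0,"z": -4,"turn": 0},
    {"claw": 100,"x": 0,"y": 0,"z": -4,"turn": 0},
    {"claw": 100,"x": -3,"y": -2.5,"z": 0,"turn": 8.5},
    {"claw": 100,"x": 0,"y": 0,"z": 0,"turn": 8.5},
    {"claw": 100,"x": 0,"y": 0,"z": 0,"turn": 8.5},
    {"claw": 100,"x": 0,"y": 0,"z": 0,"turn": 8.5},
    {"claw": 100,"x": 0,"y": 0,"z": 0,"turn": 8.5},
    {"claw": 100,"x": 0,"y": 0,"z": 0,"turn": 8.5},
    {"claw": 100,"x": 0,"y": 0,"z": 0,"turn": 8.5},
    {"claw": 100,"x": 0,"y": 0,"z": 0,"turn": 8.5},
    {"claw": 100,"x": 0,"y": 0,"z": 0,"turn": 8.5},
    {"claw": 100,"x": 0,"y": 0,"z": 0,"turn": 8.5},
    {"claw": 100,"x": 0,"y": 0,"z": 0,"turn": 5},
    {"claw": 100,"x": 0,"y": 0,"z": 0,"turn": 0},
    {"claw": 100,"x": 0,"y": 0,"z": 0,"turn": 0}
  ]
}}

```text
clock: 10.35
tcp_pos: [0.5425, -0.0444, 0.1506]
tool_rot: [0.756, 0.655, 0.0, 0.001]
force: [-0.1, 0.8, -0.4]
finger_gap: 0.0517
```

Run:
```python
from h import *
A=jig(-.085,-.3)
go(((*A,.15),-8.45),((*A,.03),-8.45))
```

```text
t 10.35 tcp [ 0.5425 -0.0444  0.1506] tooly yaw -8.23 F [-0.1  0.8 -0.4] gap 0.05168528546049863 jig [-0.1836 -0.2084]
turn 0.22 then xyz [-9.16  9.86  0.06]
turn -0.0 then xyz [ 0.  0. 12.]
```

>>> {"fn": "drive_tool", "kwargs": {
  "increments": [
    {"claw": 100,"x": -3,"y": 3.3,"z": 0,"turn": 0.2},
    {"claw": 100,"x": -3,"y": 3.3,"z": 0,"turn": 0},
    {"claw": 100,"x": -3.2,"y": 3.3,"z": 0,"turn": 0},
    {"claw": 100,"x": 0,"y": 0,"z": 3,"turn": 0},
    {"claw": 100,"x": 0,"y": 0,"z": 3,"turn": 0},
    {"claw": 100,"x": 0,"y": 0,"z": 3,"turn": 0},
    {"claw": 100,"x": 0,"y": 0,"z": 3,"turn": 0},
    {"claw": 100,"x": 0,"y": 0,"z": 0,"turn": 0},
    {"claw": 100,"x": 0,"y": 0,"z": 0,"turn": 0},
    {"claw": 100,"x": 1,"y": 0,"z": 0,"turn": 0},
    {"claw": 100,"x": 1,"y": 0,"z": 0,"turn": 0},
    {"claw": 100,"x": 0.6,"y": 0,"z": 0,"turn": 0},
    {"claw": 100,"x": 0.6,"y": 0,"z": 0,"turn": 0},
    {"claw": 100,"x": 0.6,"y": 0,"z": 0,"turn": 0},
    {"claw": 100,"x": 0.6,"y": 0,"z": 0,"turn": 0},
    {"claw": 100,"x": 0.6,"y": 0,"z": 0,"turn": 0},
    {"claw": 100,"x": 0.6,"y": 0,"z": 0,"turn": 0},
    {"claw": 100,"x": 0.6,"y": 0,"z": 0,"turn": 0},
    {"claw": 100,"x": 0.6,"y": 0,"z": 0,"turn": 0}
  ]
}}

```text
clock: 12.25
tcp_pos: [0.6361, -0.083, 0.0304]
tool_rot: [0.758, 0.652, -0.0, 0.0]
force: [-0.9, -4.4, 2.2]
finger_gap: 0.0521
```

Run:
```python
from h import *
state();a,_=snap('scene','s5.png')
cv2.imwrite('pics/s5c.png',cv2.resize(a[190:370,230:460,::-1],None,fx=3,fy=3))
```

```text
t 12.25 tcp [ 0.6361 -0.083   0.0304] tooly yaw -8.62 F [-0.9 -4.4  2.2] gap 0.05213541054978531 jig [-0.0854 -0.2329]
```

View pics/s5c.png

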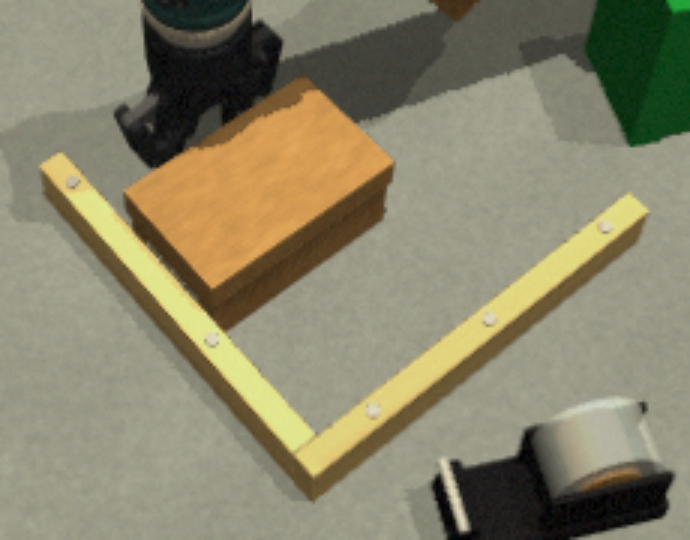

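The box is sliding square along the end stop, with its lower-left top corner at crop (212,290). I'll continue toward the fence.

>>> {"fn": "drive_tool", "kwargs": {
  "increments": [
    {"claw": 100,"x": 0.6,"y": 0,"z": 0,"turn": 0},
    {"claw": 100,"x": 0.6,"y": 0,"z": 0,"turn": 0},
    {"claw": 100,"x": 0.6,"y": 0,"z": 0,"turn": 0},
    {"claw": 100,"x": 0.6,"y": 0,"z": 0,"turn": 0},
    {"claw": 100,"x": 0.6,"y": 0,"z": 0,"turn": 0},
    {"claw": 100,"x": 0.6,"y": 0,"z": 0,"turn": 0},
    {"claw": 100,"x": 0.6,"y": 0,"z": 0,"turn": 0},
    {"claw": 100,"x": 0.6,"y": 0,"z": 0,"turn": 0},
    {"claw": 100,"x": 0.6,"y": 0,"z": 0,"turn": 0},
    {"claw": 100,"x": 0.6,"y": 0,"z": 0,"turn": 0},
    {"claw": 100,"x": 0.6,"y": 0,"z": 0,"turn": 0},
    {"claw": 100,"x": 0.6,"y": 0,"z": 0,"turn": 0},
    {"claw": 100,"x": 0.6,"y": 0,"z": 0,"turn": 0},
    {"claw": 100,"x": 0.6,"y": 0,"z": 0,"turn": 0},
    {"claw": 100,"x": 0.6,"y": 0,"z": 0,"turn": 0},
    {"claw": 100,"x": 0.6,"y": 0,"z": 0,"turn": 0},
    {"claw": 100,"x": 0.6,"y": 0,"z": 0,"turn": 0},
    {"claw": 100,"x": 0.3,"y": 0,"z": 0,"turn": 0},
    {"claw": 100,"x": 0.3,"y": 0,"z": 0,"turn": 0}
  ]
}}

```text
clock: 14.2
tcp_pos: [0.6523, 0.0241, 0.0303]
tool_rot: [0.758, 0.652, -0.0, 0.0]
force: [-1.0, -3.4, -0.4]
finger_gap: 0.0517
```

>>> {"fn": "drive_tool", "kwargs": {
  "increments": [
    {"claw": 100,"x": 0.2,"y": 0,"z": 0,"turn": 0},
    {"claw": 100,"x": 0.2,"y": 0,"z": 0,"turn": 0},
    {"claw": 100,"x": 0.1,"y": 0,"z": 0,"turn": 0},
    {"claw": 100,"x": 0,"y": 0,"z": 0,"turn": 0}
  ]
}}

```text
clock: 14.6
tcp_pos: [0.6531, 0.029, 0.0303]
tool_rot: [0.758, 0.652, 0.0, -0.0]
force: [-0.9, -2.8, 0.2]
finger_gap: 0.0519
```

Run:
```python
from h import *
state()
```

```text
t 14.6 tcp [0.6531 0.029  0.0303] tooly yaw -8.59 F [-0.9 -2.8  0.2] gap 0.05186663321222306 jig [-0.0851 -0.1196]
```

Still only sliding force (~3 N), so I'll push a little further.

>>> {"fn": "drive_tool", "kwargs": {
  "increments": [
    {"claw": 100,"x": 0.2,"y": 0,"z": 0,"turn": 0},
    {"claw": 100,"x": 0.2,"y": 0,"z": 0,"turn": 0},
    {"claw": 100,"x": 0,"y": 0,"z": 0,"turn": 0}
  ]
}}

```text
clock: 14.9
tcp_pos: [0.6537, 0.0303, 0.0305]
tool_rot: [0.758, 0.652, -0.001, 0.001]
force: [-1.2, -8.3, 1.0]
finger_gap: 0.0515
```

>>> {"fn": "drive_tool", "kwargs": {
  "increments": [
    {"claw": 100,"x": 0.2,"y": 0,"z": 0,"turn": 0},
    {"claw": 100,"x": 0.2,"y": 0,"z": 0,"turn": 0},
    {"claw": 100,"x": 0,"y": 0,"z": 0,"turn": 0}
  ]
}}

```text
clock: 15.2
tcp_pos: [0.6537, 0.0302, 0.0307]
tool_rot: [0.759, 0.651, -0.003, 0.003]
force: [-2.8, -14.4, 2.4]
finger_gap: 0.0522
```

Run:
```python
from h import *
state()
```

```text
t 15.2 tcp [0.6537 0.0302 0.0307] tooly yaw -8.73 F [ -2.8 -14.4   2.4] gap 0.05217121734960124 jig [-0.0847 -0.1184]
```

>>> {"fn": "drive_tool", "kwargs": {
  "increments": [
    {"claw": 100,"x": -1.5,"y": 0,"z": 0,"turn": 0},
    {"claw": 100,"x": -2,"y": 0,"z": 0,"turn": 0},
    {"claw": 100,"x": 0,"y": 0,"z": -4,"turn": 0},
    {"claw": 100,"x": 0,"y": 0,"z": -4,"turn": 0},
    {"claw": 100,"x": 0,"y": 0,"z": -4,"turn": 0},
    {"claw": 100,"x": 3,"y": -4,"z": 0,"turn": 0},
    {"claw": 100,"x": 3,"y": -4,"z": 0,"turn": 0},
    {"claw": 100,"x": 3,"y": -4,"z": 0,"turn": 0},
    {"claw": 100,"x": 0,"y": -1.5,"z": 0,"turn": -8.5},
    {"claw": 100,"x": 0,"y": 0,"z": 0,"turn": -8.5},
    {"claw": 100,"x": 0,"y": 0,"z": 0,"turn": -8.5},
    {"claw": 100,"x": 0,"y": 0,"z": 0,"turn": -8.5},
    {"claw": 100,"x": 0,"y": 0,"z": 0,"turn": -8.5},
    {"claw": 100,"x": 0,"y": 0,"z": 0,"turn": -8.5},
    {"claw": 100,"x": 0,"y": 0,"z": 0,"turn": -8.5},
    {"claw": 100,"x": 0,"y": 0,"z": 0,"turn": -8.5},
    {"claw": 100,"x": 0,"y": 0,"z": 0,"turn": -8.5},
    {"claw": 100,"x": 0,"y": 0,"z": 0,"turn": -8.5},
    {"claw": 100,"x": 0,"y": 0,"z": 0,"turn": -5},
    {"claw": 100,"x": 0,"y": 0,"z": 0,"turn": 0}
  ]
}}

```text
clock: 17.2
tcp_pos: [0.5289, 0.1123, 0.1506]
tool_rot: [0.075, 0.997, 0.001, 0.0]
force: [0.2, -0.2, 0.1]
finger_gap: 0.0517
```

Run:
```python
from h import *
A=jig(-.215,-.056)
go(((*A,.15),81.45),((*A,.03),81.45))
a,_=snap('scene','s6.png')
cv2.imwrite('pics/s6c.png',cv2.resize(a[190:370,230:460,::-1],None,fx=3,fy=3))
```

```text
t 17.2 tcp [0.5289 0.1123 0.1506] tooly yaw 81.45 F [ 0.2 -0.2  0.1] gap 0.05166900991945804 jig [-0.2201 -0.0554]
turn 0.0 then xyz [-0.51 -0.06  0.06]
turn -0.0 then xyz [ 0.  0. 12.]
```

View pics/s6c.png

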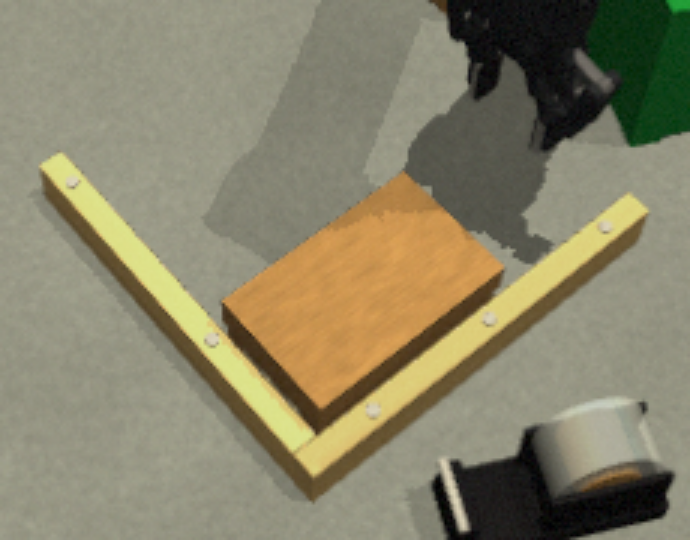

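The box sits against both rails, with its corner at crop (320,410). I'll give the near end a final +x nudge.

>>> {"fn": "drive_tool", "kwargs": {
  "increments": [
    {"claw": 100,"x": 0,"y": 0,"z": 4,"turn": 0},
    {"claw": 100,"x": 0,"y": 0,"z": 4,"turn": 0},
    {"claw": 100,"x": 0,"y": 0,"z": 4,"turn": 0},
    {"claw": 100,"x": 0,"y": 0,"z": 0,"turn": 0},
    {"claw": 100,"x": -1,"y": 0,"z": 0,"turn": 0},
    {"claw": 100,"x": -1,"y": 0,"z": 0,"turn": 0},
    {"claw": 100,"x": -0.5,"y": 0,"z": 0,"turn": 0},
    {"claw": 100,"x": -0.4,"y": 0,"z": 0,"turn": 0},
    {"claw": 100,"x": -0.3,"y": 0,"z": 0,"turn": 0},
    {"claw": 100,"x": -0.3,"y": 0,"z": 0,"turn": 0},
    {"claw": 100,"x": -0.2,"y": 0,"z": 0,"turn": 0},
    {"claw": 100,"x": -0.2,"y": 0,"z": 0,"turn": 0},
    {"claw": 100,"x": 0,"y": 0,"z": 0,"turn": 0}
  ]
}}

```text
clock: 18.55
tcp_pos: [0.5644, 0.1058, 0.0294]
tool_rot: [0.075, 0.997, -0.0, -0.003]
force: [-7.8, 0.2, 3.3]
finger_gap: 0.0522
```

Run:
```python
from h import *
state()
```

```text
t 18.55 tcp [0.5644 0.1058 0.0294] tooly yaw 81.45 F [-7.8  0.2  3.3] gap 0.05215008800606251 jig [-0.1841 -0.0566]
```

>>> {"fn": "drive_tool", "kwargs": {
  "increments": [
    {"claw": 100,"x": -0.2,"y": 0,"z": 0,"turn": 0},
    {"claw": 100,"x": -0.1,"y": 0,"z": 0,"turn": 0},
    {"claw": 100,"x": 0,"y": 0,"z": 0,"turn": 0}
  ]
}}

```text
clock: 18.85
tcp_pos: [0.5642, 0.1056, 0.0287]
tool_rot: [0.074, 0.997, -0.0, -0.007]
force: [-12.7, 1.2, 4.7]
finger_gap: 0.0518
```

>>> {"fn": "drive_tool", "kwargs": {
  "increments": [
    {"claw": 100,"x": 1.5,"y": 0,"z": 0,"turn": 0},
    {"claw": 100,"x": 3,"y": 0,"z": 0,"turn": 0},
    {"claw": 100,"x": 0,"y": 0,"z": -4,"turn": 0},
    {"claw": 100,"x": 0,"y": 0,"z": -4,"turn": 0},
    {"claw": 100,"x": 0,"y": 0,"z": -4,"turn": 0},
    {"claw": 100,"x": 0,"y": 0,"z": -4,"turn": 0},
    {"claw": 100,"x": 2.5,"y": 0,"z": -4,"turn": 0},
    {"claw": 100,"x": 0,"y": 0,"z": 0,"turn": 0},
    {"claw": 100,"x": 0,"y": 0,"z": 0,"turn": 0}
  ]
}}

```text
clock: 19.75
tcp_pos: [0.5015, 0.1159, 0.2312]
tool_rot: [0.075, 0.997, 0.001, 0.001]
force: [0.4, -0.5, 0.2]
finger_gap: 0.0518
```

Run:
```python
from h import *
state();a,m=snap('scene','s7.png');b,mt=snap('top','t7.png')
o=np.zeros((600,800,3),np.uint8);o[:,:500]=cv2.resize(a[220:370,285:410,::-1],None,fx=4,fy=4);o[:450,500:]=cv2.resize(b[100:250,190:290,::-1],None,fx=3,fy=3)
cv2.imwrite('pics/s7c.png',o)
s0=cv2.imread('pics/s0.png');d=np.abs(a[...,::-1].astype(int)-s0).max(2)
for n,r in dict(tape=(320,380,372,458),brush=(120,172,196,262),jar=(278,322,468,508)).items(): print(n,(d[r[0]:r[1],r[2]:r[3]]>40).sum())
```

```text
t 19.75 tcp [0.5015 0.1159 0.2312] tooly yaw 81.44 F [ 0.4 -0.5  0.2] gap 0.05177522583952887 jig [-0.2478 -0.0559]
tape 0
brush 0
jar 0
```

View pics/s7c.png

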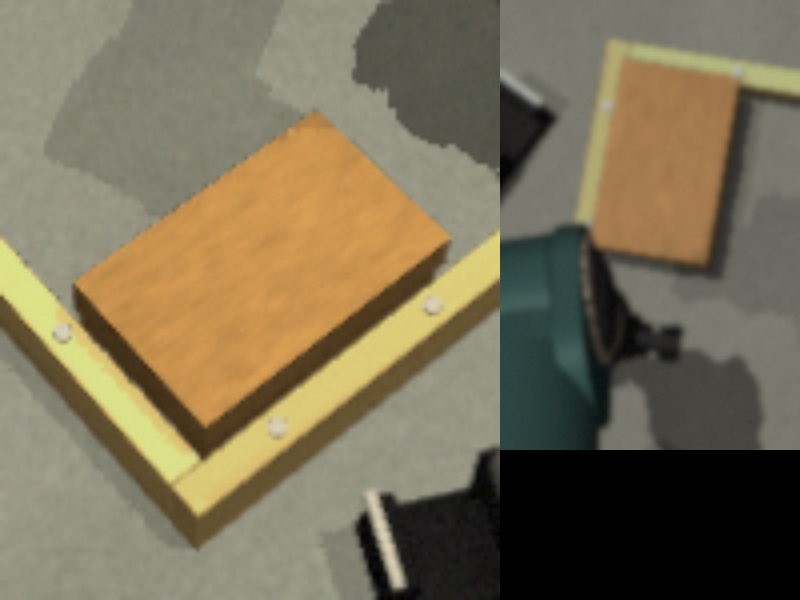

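Run:
```python
from h import *
ms=cams.camera_model('scene')
P=np.array([tojig(onz(ms,u,v,.08)) for u,v in [(336.2,327),(397.5,280),(303.7,291.7),(364.2,248)]])
print(P.round(4),P.mean(0));e=P[0]-P[1]+P[2]-P[3];print('yaw',np.degrees(np.arctan2(e[1],e[0])))
sign_off()
```

```text
[[-6.000e-04  5.000e-04]
 [-1.685e-01  9.000e-04]
 [ 1.000e-04 -1.012e-01]
 [-1.690e-01 -1.027e-01]] [-0.08448045 -0.05062247]
yaw 0.1731111840293629
the job is handed in; nothing more can be done
```

The shoebox is lying flat with its lid up, in the L-corner against both the side fence and the end stop. I handed the job in at about 20 s.

I tipped it over by pushing high on the lid, slid it to the end stop and then along the stop to the fence. A last light push toward the stop seated it, and at each rail the arm stopped moving while its force rose to about 13–15 N.

**Position:** the last picture puts the box's centre at jig (-84.5, -50.6) mm, against the flush target of (-85, -52.5). It is turned 0.2° from the fence. The 2 mm difference in y is within the camera calibration error.

**Other objects:** the tape dispenser, brush and jar showed no change between the first and last pictures. The gripper was clear of everything at the end.

**Checks:** none failed. One move call was refused for missing keys before anything moved.

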